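# Index the parts carousel and kit a transformer

## Robot

A 6-joint arm with a two-finger parallel gripper is mounted at the origin on the work surface. World frame = base frame: x ahead of the robot, y to its left, z up, the work surface at z = 0. Lengths are in m, angles in rad, forces in N, time in s.
With the tool pointing down it reaches from about 0.35 to 0.975 m from the base axis. Payload 4.9 kg.
Tool frame: the origin (TCP) lies at the very end of the fingers, on their centre line; the grasp point (between the pads) lies 19 mm behind it; y points along the fingers, z is the direction in which the jaws open and shut, and the axes are right-handed (so a half turn about y gives the same grasp; the last joint's range is limited). The gripper opens to 85 mm and grips with 20 to 120 N. Pads are 22 mm wide; open, the fingers measure 114 mm over their backs; the gripper's body (76 mm by 85 mm) begins 54 mm behind the grasp point. The pads swing forward as they close: fully open they stand 13 mm farther back than shut.
Start: joints at [1.192, 0.053, 1.613, -0, 1.476, -0.119], TCP at [0.161, 0.604, 0.231] pointing down, gripper open.
Joint ranges: [-3.01, 3.01], [-1.01, 2.22], [0.06, 2.58], [-1.02, 4.17], [0.09, 2.62], [-3.14, 3.14]. Speed limits (rad/s): [2.57, 2.57, 3.14, 3.14, 3.14, 3.14].

## Interface

Orientations are given as a rotation vector (axis times angle).
In Python, from station import monitor, viewer, ticket gives the robot as it stands.
- The arm moves only by the tool servo_tool, never from a script. Its argument "commands" is one flat list of numbers, 7 for each row, row after row: the turn, a rotation vector about the tool's x, y, z in rad, then the shift along the tool's x, y, z in cm, then the opening, from 0 (shut) to 1 (fully open). In form: [rx, ry, rz, dx, dy, dz, claw, rx, ry, rz, dx, dy, dz, claw, ...]. A call has 1 to 20 rows; each row shifts and turns the pose as measured when the row begins, along the tool's axes as they then stand; what a row does not reach is not made up. A row lasts 1/10 s, in which the tool goes at most 50 mm and 8.59 degrees, less where a joint would pass 70% of its speed; a pose out of reach is approached as far as the arm can. A call is refused whole if a number of a shift passes 5 or a number of a turn 0.15, either way. A call with a gripper value outside its range is refused whole. The fingers move at their own pace and stop on an object; "grip_force" is the grip in N (left out, the last holds). Time passes only in rows, so rows that do not move let the fingers close. It gives the time, the measured TCP pose, the force and the opening at its end, in the units of the state.
- monitor.get_obs(): the state, without advancing time (a new reading comes with each control period).
- viewer.get_image(name): name is "scene" or "top" or "wrist"; returns a dict with "frame" (480x640x3 uint8, red, green, blue), "depth" (480x640 float32, m along the optical axis (not along the pixel's ray), 0 where there is no reading), "camera_matrix" (3x3 intrinsics, pixels), "cam_to_world" (4x4, takes a point from camera to world coordinates). Camera axes: x right, y down, z forward; pixel columns grow to the right and rows downward; lengths in m; the calibration is good to about 2 mm. A picture is of the moment at which its call begins.
- ticket.finish_job(): hands the job in, once; it reports no verdict.
The state is a dict: "t": time; "q": joint angles; "dq": joint speeds; "effort": joint torques, N m; "tool_pos": TCP position; "tool_rot": TCP orientation; "contact_force": force on the tool from outside, world axes, zero at the start; "wrist_torque": the same for the moment, N m; "opening": finger opening in m.
Only numpy, scipy, OpenCV 4.12 (cv2) and the standard library are available. Lean on these libraries where they do the work, as an engineer would, in place of code of your own. Each camera call takes 0.05 s, during which the arm holds its last target.

## Task

Turn the parts carousel (red knob on top) until the bin with the small transformer clicks into place at the open pick window. Then lift the transformer out through the window and set it down upright in the empty compartment of the green kit tray, keeping hold of it until it stands on the tray's floor. Leave the carousel clicked in place with the other parts in their bins, and do not disturb the other things on the bench.

Things in the scene. Friction and masses are not known exactly. Their poses are not given: they have to be found in the camera images.
- carousel_bins (a joint): Angle of the carousel's bin rotor (rad), positive anticlockwise seen from above, free to turn without end. It starts at 0, on a click. A spring detent holds it at every 60 deg (1.047 rad); let go within about 25 deg of a click it settles there by itself. Turning it out of a click takes about 0.15 N m; past half way it pulls on to the next.
- carousel_knob (a point): Centre of the top face of the carousel's red fluted round knob, on the rotor's vertical axis, 90 mm above the table. The knob is 50 mm in diameter and 24 mm tall (66 to 90 mm above the table) and turns with the rotor. The rotor: pale grey, radius 157 mm, six equal open bins, floors 22 mm, divider tops 58 mm and rim top 50 mm above the table; bins reach from 28 to 154 mm from the axis.
- carousel: Carousel's fixed part, origin on the table under the axis. Grey round base of radius 178 mm; three thin edge posts carry a clear cover (radius 173 mm, underside 61 mm, top 64 mm above the table) that closes five bins. The pick window is the cover's one 60 deg gap, edged in yellow, centred on this body's -x, which roughly faces the robot.
- pick_spot (a point): Point fixed on the carousel's base: middle of the floor of whichever bin stands at the pick window, 106 mm from the axis (towards -x of carousel) and 22 mm above the table. At the start the bin there is empty.
- transformer: The part wanted: small transformer, dark steel core, copper winding, yellow tape band, black foot. 40 mm (its x) by 34 mm (y), 34 mm tall, about 0.17 kg. Grip the core's 16 mm wide end faces (x) or the 28 mm wide winding faces (y, 4 to 28 mm up). Origin: centre of its underside, z up. Starts upright at any yaw, near the middle of a bin one or two places left or right of the window's.
- empty_compartment (a point): Centre of the floor of the kit tray's empty compartment, 4 mm above the table; x runs along the tray to its other, occupied compartment. Inside 104 mm (x) by 118 mm (y). The tray: green, fixed, 220 by 126 mm, walls 4 mm thick, 18 mm high. It stands left or right of the carousel, long side pointing roughly away from the robot, empty compartment nearer the robot.
- heat_sink: Finned aluminium heat sink, 36 x 30 x 29 mm, in a bin; stays there. Origin: centre of its underside.
- capacitor: Dark round can capacitor, 30 mm in diameter, 35 mm tall, standing in a bin; stays there. Origin: centre of its underside.
- relay: Blue box-shaped relay, 28 x 22 x 33 mm, in a bin; stays there. Origin: centre of its underside.
- terminal_block: White terminal block, 44 x 18 x 22 mm, in a bin; stays there. Origin: centre of its underside.
- rocker_switch: Black rocker switch with a red rocker, 34 x 26 x 27 mm, already in the kit tray's other compartment; leave it. Origin: centre of its underside.
- multimeter: Hand multimeter lying flat, 175 x 85 x 46 mm, on the other side of the carousel from the tray; leave it. Origin: centre of its underside, x along its length.
- wall_switch: White square wall switch, 80 x 80 x 32 mm, lying at the left of the bench; leave it. Origin: centre of its underside.
- screwdriver: Screwdriver lying at the right of the bench; leave it. Origin: under its middle, x along it.

How it is judged:
By the outcome, as a careful person would: the job done as asked, in the order asked, and still so for the second after the job is handed in, with the robot touching nothing.
It also fails if it takes over 64 s, if anything falls off the work surface, if the arm or the gripper's body presses on something with over 40 N, if the wrist force passes 120 N, or if a joint passes its speed limit or range.

## Working session

There is one attempt and no reset: what is moved stays moved. The work goes in short steps, Python scripts to look and compute and a tool call to move; the robot and the scene stay as the last step left them, time stands still between calls to the robot, and variables do not carry over. Pictures are saved under pics/ and viewed, and the job is handed in when it is done.

Besides the shell and the picture viewer there is one more tool, called after "Emit:" as a command line: name --argument value ..., lists and objects as JSON in quotes. servo_tool: Moves the arm, as the interface text tells. Its arguments: {"type":"object","properties":{"commands":{"type":"array","items":{"type":"number"}},"grip_force":{"type":"number"}},"required":["commands"]}

```bash
mkdir -p pics; ls; cat > h.py <<'E'
import numpy as np, cv2
from station import monitor, viewer, ticket
from scipy.spatial.transform import Rotation as R
def shot(n,fn):
    im=viewer.get_image(n); cv2.imwrite('pics/'+fn+'.png',im['frame'][:,:,::-1]); np.savez('pics/'+fn+'.npz',**im); return im
def px(im,u,v,z=None):
    K=im['camera_matrix'];T=im['cam_to_world'];r=np.linalg.inv(K)@[u,v,1]
    if z is None: d=im['depth'][int(v),int(u)]
    else: d=(z-T[2,3])/(T[:3,:3]@r)[2]
    return T[:3,:3]@(r*d)+T[:3,3]
def proj(im,p):
    T=np.linalg.inv(im['cam_to_world']);c=T[:3,:3]@np.array(p)+T[:3,3];k=im['camera_matrix']@c;return k[:2]/k[2]
E
python3 - <<'E'
from h import *
o=monitor.get_obs();print({k:np.round(v,3) for k,v in o.items()});print(R.from_rotvec(o['tool_rot']).as_matrix().round(3))
shot('top','top0');shot('scene','scene0')
E
```

```text
pics
{'t': np.float64(0.0), 'q': array([ 1.192,  0.053,  1.614,  0.   ,  1.476, -0.119]), 'dq': array([-0.   , -0.   , -0.001, -0.   ,  0.   ,  0.003]), 'effort': array([ 2.0000e-03, -3.9367e+01, -3.7018e+01,  0.0000e+00,  7.0000e-03,
        0.0000e+00]), 'tool_pos': array([0.16 , 0.603, 0.23 ]), 'tool_rot': array([-1.563,  0.204, -0.204]), 'contact_force': array([-0.159, -0.221, -0.147]), 'wrist_torque': array([ 0.027,  0.033, -0.05 ]), 'opening': np.float64(0.085)}
[[ 0.966 -0.001  0.257]
 [-0.257 -0.002  0.966]
 [-0.    -1.    -0.002]]
```

View pics/top0.png

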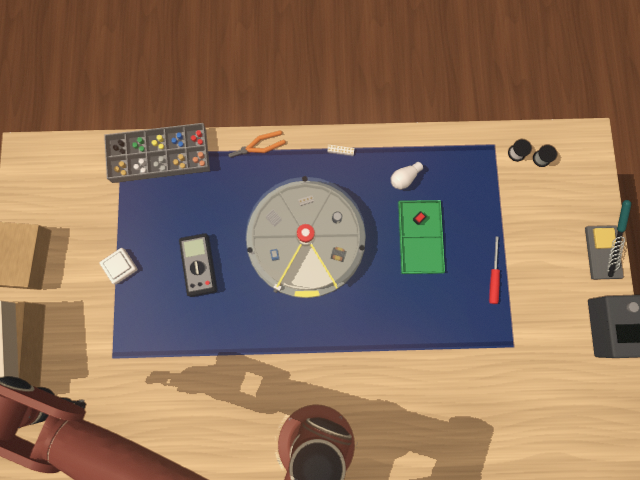

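View pics/scene0.png

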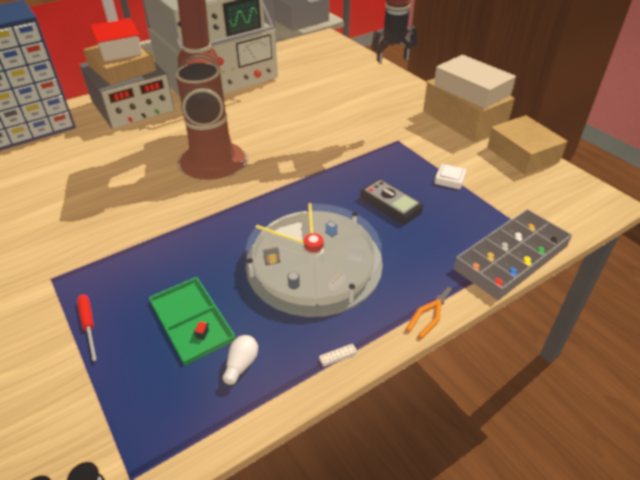

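The top view shows the knob at about (306,232) and the window facing down, towards the robot. The transformer is at (338,254), one bin to the right, and the tray is on the right at (422,237). I'll enlarge this area and measure.

```bash
python3 - <<'E'
from h import *
im=dict(np.load('pics/top0.npz'))
c=im['frame'][160:310,235:455][:,:,::-1];cv2.imwrite('pics/c0.png',cv2.resize(c,None,fx=3.6,fy=3.6,interpolation=cv2.INTER_CUBIC))
print(im['cam_to_world'].round(3),im['camera_matrix'])
for n,u,v,z in [('knob',306,232,.09),('tr',338,254,.05),('trayNL',401,273,.018),('NR',445,272,.018),('FL',399,200,.018),('FR',442,200,.018),('winl',279,287,.064),('winr',336,286,.064)]:
    print(n,px(im,u,v,z).round(3),px(im,u,v).round(3))
E
```

```text
[[-0.027 -0.982  0.188  0.27 ]
 [-1.     0.026 -0.009  0.005]
 [ 0.004 -0.188 -0.982  1.597]
 [ 0.     0.     0.     1.   ]] [[542.65186543   0.         313.27044307]
 [  0.         542.65186543 241.68115172]
 [  0.           0.           1.        ]]
knob [0.587 0.011 0.09 ] [0.588 0.011 0.084]
tr [ 0.528 -0.08   0.05 ] [ 0.525 -0.079  0.069]
trayNL [ 0.472 -0.264  0.018] [ 0.476 -0.269 -0.007]
NR [ 0.472 -0.394  0.018] [ 0.474 -0.399 -0.002]
FL [ 0.693 -0.271  0.018] [ 0.696 -0.273  0.007]
FR [ 0.69  -0.401  0.018] [ 0.694 -0.405  0.002]
winl [0.436 0.091 0.064] [0.44  0.093 0.027]
winr [ 0.434 -0.07   0.064] [0.27  0.005 1.597]
```

View pics/c0.png

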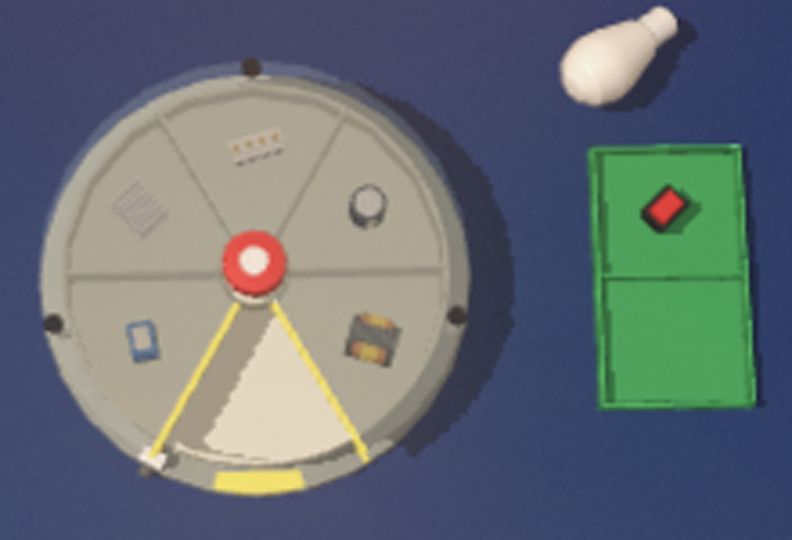

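The transformer is one bin clockwise-turn away, at about -60°. The knob is near (0.587, 0.011). I'll move above it and keep the current yaw.

Emit:
servo_tool --commands '[0,0,0,3.1,0,-2.55,1,0,0,0,3.1,0,-2.55,1,0,0,0,3.1,0,-2.55,1,0,0,0,3.1,0,-2.55,1,0,0,0,3.1,0,-2.55,1,0,0,0,3.1,0,-2.55,1,0,0,0,3.1,0,-2.55,1,0,0,0,3.1,0,-2.55,1,0,0,0,3.1,0,-2.55,1,0,0,0,3.1,0,-2.55,1,0,0,0,3.1,0,-2.55,1,0,0,0,3.1,0,-2.55,1,0,0,0,3.1,0,-2.55,1,0,0,0,3.1,0,-2.55,1,0,0,0,3.1,0,-2.55,1,0,0,0,0,0,0,1]'

```text
t: 1.7
tool_pos: [0.5206, 0.0938, 0.2224]
tool_rot: [-1.571, 0.206, -0.195]
contact_force: [-0.3, 0.7, -0.2]
opening: 0.0852
```

```bash
python3 - <<'E'
from h import *
o=monitor.get_obs();print({k:np.round(v,3) for k,v in o.items() if k in('t','q','tool_pos','tool_rot')});M=R.from_rotvec(o['tool_rot']).as_matrix();print(M.round(3))
im=shot('wrist','w0');print(im['cam_to_world'].round(3))
print(proj(im,[.587,.011,.09]))
E
```

```text
{'t': np.float64(1.7), 'q': array([ 0.042, -0.166,  1.838, -0.008,  1.479, -1.273]), 'tool_pos': array([0.521, 0.094, 0.222]), 'tool_rot': array([-1.571,  0.206, -0.195])}
[[ 0.968 -0.008  0.252]
 [-0.252 -0.008  0.968]
 [-0.006 -1.    -0.01 ]]
[[ 0.252  0.922  0.293  0.445]
 [ 0.968 -0.237 -0.087  0.116]
 [-0.011  0.305 -0.952  0.366]
 [ 0.     0.     0.     1.   ]]
[238.20925886 325.98232489]
```

View pics/w0.png

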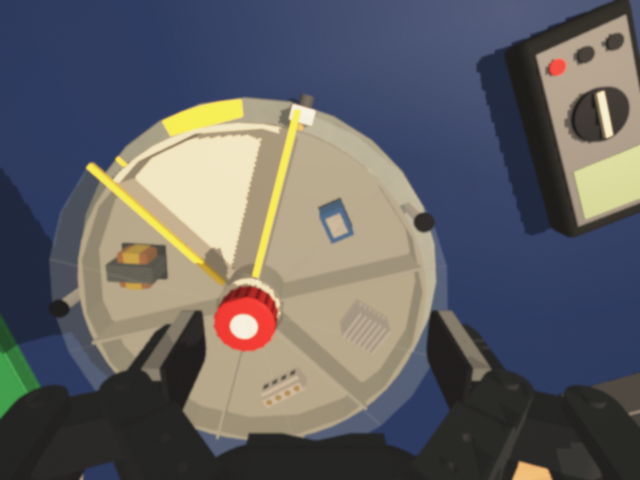

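The wrist view shows the knob top at about (245,325), the transformer at (137,265) and the detent pawl at (302,113). I'll refine the positions from this.

```bash
python3 - <<'E'
from h import *
im=dict(np.load('pics/w0.npz'))
f=im['frame'].astype(int);m=((f[:,:,0]>200)&(f[:,:,1]<60)).astype(np.uint8);m[:,:150]=0;m[:,350:]=0
ys,xs=np.nonzero(m);print(xs.min(),xs.max(),ys.min(),ys.max())
w=((f.min(2)>200)).astype(np.uint8);w[:295]=0;w[360:]=0;w[:,:200]=0;w[:,300:]=0
ys,xs=np.nonzero(w);print('white',xs.mean(),ys.mean(),px(im,xs.mean(),ys.mean(),.09),px(im,xs.mean(),ys.mean()))
for u,v,z in [(58,308,.064),(424,221,.064),(90,166,.064),(298,112,.064)]:print(px(im,u,v,z).round(3),px(im,u,v).round(3))
p=px(im,xs.mean(),ys.mean(),.09)
o=monitor.get_obs();M=R.from_rotvec(o['tool_rot']).as_matrix();print('tool delta cm',100*M.T@(np.array([p[0],p[1],.068])-o['tool_pos']))
c=im['frame'][100:360,80:330][:,:,::-1];cv2.imwrite('pics/c1.png',cv2.resize(c,None,fx=2.3,fy=2.3,interpolation=cv2.INTER_CUBIC))
E
```

```text
216 275 297 348
white 243.4589800443459 325.99556541019956 [0.58806264 0.01514336 0.09      ] [0.58725713 0.01571271 0.09155442]
[ 0.544 -0.148  0.064] [ 0.543 -0.143  0.069]
[0.546 0.177 0.064] [0.544 0.176 0.068]
[ 0.437 -0.067  0.064] [ 0.437 -0.066  0.065]
[0.439 0.101 0.064] [0.439 0.101 0.065]
tool delta cm [ 8.75922472 15.40997108 -5.90306227]
```

View pics/c1.png

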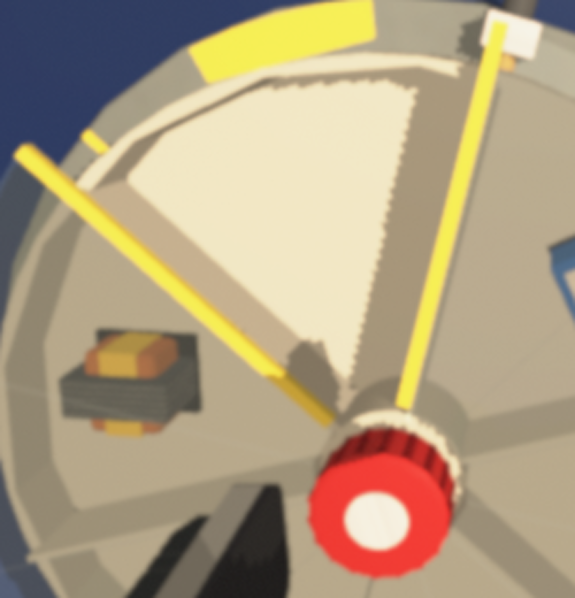

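Emit:
servo_tool --commands '[0,0,0,2.9,0,-2.0,1,0,0,0,2.9,0,-2.0,1,0,0,0,2.9,0,-1.9,1,0,0,0,0,2,0,1,0,0,0,0,3,0,1,0,0,0,0,3,0,1,0,0,0,0,2,0,1,0,0,0,0,0,0,1]'

```text
t: 2.55
tool_pos: [0.5864, 0.0223, 0.1176]
tool_rot: [-1.567, 0.202, -0.183]
contact_force: [-1.6, 0.4, 0.1]
opening: 0.0857
```

```bash
cat > st.py <<'E'
from h import *
import sys
o=monitor.get_obs();M=R.from_rotvec(o['tool_rot']).as_matrix()
print({k:np.round(v,4) for k,v in o.items() if k in('t','q','tool_pos','opening','contact_force','wrist_torque')});print(M.round(3), 'jaw yaw',np.degrees(np.arctan2(M[1,2],M[0,2])))
if len(sys.argv)>3:
    print('delta cm',(100*M.T@(np.array([float(a) for a in sys.argv[1:4]])-o['tool_pos'])).round(2))
ty=M[:,1]; print('level corr (tool rotvec)',(M.T@np.cross(ty,[0,0,-1])).round(4))
E
python3 st.py .588 .0145 .068
python3 - <<'E'
from h import *
im=shot('wrist','w1');print(proj(im,[.588,.0145,.09]))
E
```

```text
{'t': np.float64(2.55), 'q': array([-0.0868,  0.0671,  1.7941, -0.0042,  1.2923, -1.4115]), 'tool_pos': array([0.5864, 0.0223, 0.1176]), 'contact_force': array([-1.6156,  0.4298,  0.1057]), 'wrist_torque': array([-0.0243,  0.0452,  0.0599]), 'opening': np.float64(0.0857)}
[[ 0.97  -0.012  0.242]
 [-0.243 -0.003  0.97 ]
 [-0.011 -1.    -0.006]] jaw yaw 75.9675524198463
delta cm [ 0.4   4.96 -0.69]
level corr (tool rotvec) [ 0.0058 -0.     -0.0112]
[299.27113049 291.60830731]
```

View pics/w1.png

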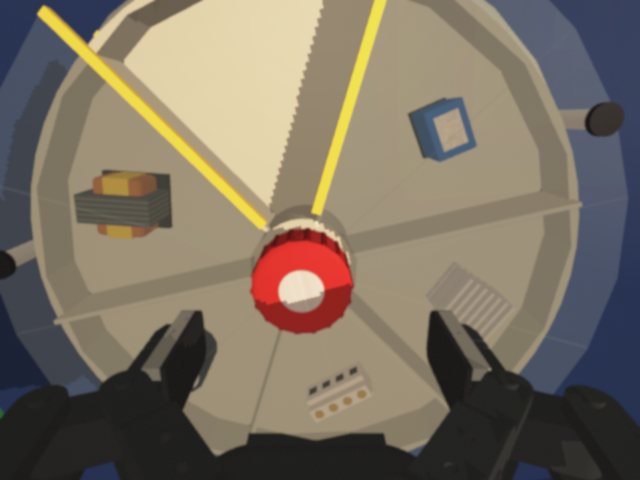

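The white cap is at (301,291), within 2 px of where it should project. Next I descend and close on the knob.

Emit:
servo_tool --commands '[0.006,0,-0.011,0.4,1,-0.7,1,0,0,0,0,1.5,0,1,0,0,0,0,1.5,0,1,0,0,0,0,1,0,1,0,0,0,0,0,0,1]'

```text
t: 3.1
tool_pos: [0.5919, 0.015, 0.0697]
tool_rot: [-1.561, 0.183, -0.199]
contact_force: [-0.7, 0.3, 0.1]
opening: 0.0856
```

```bash
python3 st.py .588 .0145 .067
```

```text
{'t': np.float64(3.1), 'q': array([-1.0070e-01,  1.2210e-01,  1.8229e+00,  1.0000e-03,  1.1866e+00,
       -1.4287e+00]), 'tool_pos': array([0.5919, 0.015 , 0.0697]), 'contact_force': array([-0.6773,  0.2793,  0.0694]), 'wrist_torque': array([-0.0107,  0.011 ,  0.0105]), 'opening': np.float64(0.0856)}
[[ 0.971  0.01   0.241]
 [-0.241 -0.     0.971]
 [ 0.01  -1.     0.002]] jaw yaw 76.06983665854318
delta cm [-0.37  0.27 -0.15]
level corr (tool rotvec) [-0.0023 -0.      0.0098]
```

Emit:
servo_tool --commands '[0,0,0.005,-0.35,0.2,-0.1,1,0,0,0,0,0,0,1,0,0,0,0,0,0,1]'

```text
t: 3.4
tool_pos: [0.5884, 0.0149, 0.0677]
tool_rot: [-1.56, 0.187, -0.195]
contact_force: [-0.1, -0.6, -0.3]
opening: 0.0853
```

```bash
python3 st.py .588 .0145 .067
```

```text
{'t': np.float64(3.4), 'q': array([-0.102 ,  0.1198,  1.8291,  0.0019,  1.1877, -1.4302]), 'tool_pos': array([0.5884, 0.0149, 0.0677]), 'contact_force': array([-0.1227, -0.5862, -0.2842]), 'wrist_torque': array([ 0.043 , -0.013 ,  0.0352]), 'opening': np.float64(0.0853)}
[[ 0.971  0.005  0.241]
 [-0.241  0.001  0.971]
 [ 0.005 -1.     0.002]] jaw yaw 76.0597793695553
delta cm [-0.03  0.07 -0.04]
level corr (tool rotvec) [-0.0025 -0.      0.0046]
```

Emit:
servo_tool --commands '[0,0,0,0,0,0,0.4,0,0,0,0,0,0,0.4,0,0,0,0,0,0,0.4,0,0,0,0,0,0,0.4,0,0,0,0,0,0,0.4]' --grip_force 50

```text
t: 3.9
tool_pos: [0.589, 0.0141, 0.0695]
tool_rot: [-1.562, 0.185, -0.196]
contact_force: [0.7, 0.1, -1.3]
opening: 0.0487
```

```bash
python3 st.py .588 .0145 .067
```

```text
{'t': np.float64(3.9), 'q': array([-1.0230e-01,  1.1800e-01,  1.8278e+00, -1.0000e-04,  1.1892e+00,
       -1.4302e+00]), 'tool_pos': array([0.589 , 0.0141, 0.0695]), 'contact_force': array([ 0.7407,  0.101 , -1.2616]), 'wrist_torque': array([-0.2388,  0.0907,  0.0115]), 'opening': np.float64(0.0487)}
[[ 0.971  0.007  0.24 ]
 [-0.24  -0.001  0.971]
 [ 0.007 -1.     0.001]] jaw yaw 76.08530733540188
delta cm [-0.11  0.25  0.02]
level corr (tool rotvec) [-0.0008 -0.      0.0066]
```

The knob is held at 48.7 mm. A +ry turn about the downward tool y is clockwise from above. I'll start with a small turn and check it.

Emit:
servo_tool --commands '[0,0.1,0,0,0,0,0.4,0,0.12,0,0,0,0,0.4,0,0.12,0,0,0,0,0.4]'

```text
t: 4.2
tool_pos: [0.5888, 0.0135, 0.0695]
tool_rot: [-1.522, 0.459, -0.469]
contact_force: [-0.4, -1.9, 1.3]
opening: 0.0483
```

```bash
python3 st.py .588 .0145 .069
```

```text
{'t': np.float64(4.2), 'q': array([-0.1024,  0.1179,  1.8278, -0.0025,  1.1899, -1.0797]), 'tool_pos': array([0.5888, 0.0135, 0.0695]), 'contact_force': array([-0.3986, -1.8686,  1.2866]), 'wrist_torque': array([-0.2598,  0.1994,  0.2411]), 'opening': np.float64(0.0483)}
[[ 0.83   0.006  0.558]
 [-0.558 -0.003  0.83 ]
 [ 0.006 -1.     0.001]] jaw yaw 56.05390582787955
delta cm [-0.12  0.05  0.04]
level corr (tool rotvec) [-0.0007 -0.      0.0064]
```

Emit:
servo_tool --commands '[0,0.14,0,0,0,0,0.4,0,0.14,0,0,0,0,0.4,0,0.14,0,0,0,0,0.4,0,0.14,0,0,0,0,0.4,0,0.13,0,0,0,0,0.4,0,0,0,0,0,0,0.4]'

```text
t: 4.8
tool_pos: [0.5876, 0.0126, 0.0695]
tool_rot: [-1.324, 1.012, -1.02]
contact_force: [0.1, -0.7, -0.4]
opening: 0.0483
```

```bash
python3 st.py .588 .0145 .069; python3 - <<'E'
from h import *
shot('wrist','w2')
E
```

```text
{'t': np.float64(4.8), 'q': array([-0.1029,  0.1177,  1.8281, -0.0051,  1.1934, -0.361 ]), 'tool_pos': array([0.5876, 0.0126, 0.0695]), 'contact_force': array([ 0.0972, -0.6644, -0.3505]), 'wrist_torque': array([-0.1298,  0.0655,  0.0747]), 'opening': np.float64(0.0483)}
[[ 0.257  0.002  0.966]
 [-0.966 -0.005  0.257]
 [ 0.005 -1.     0.001]] jaw yaw 14.89992059321339
delta cm [-0.17  0.05  0.09]
level corr (tool rotvec) [-0.0005  0.      0.0053]
```

View pics/w2.png

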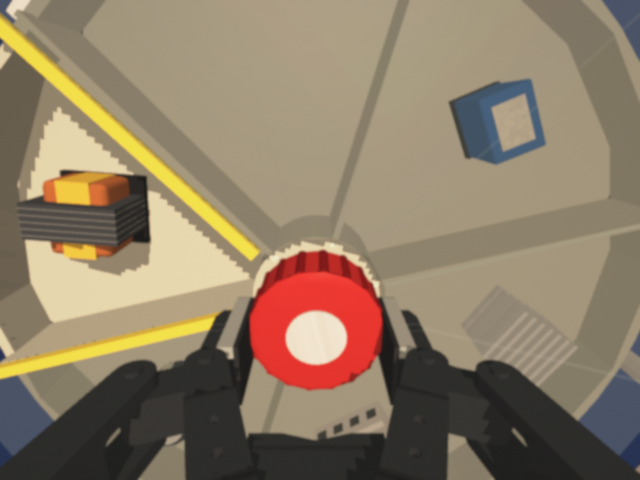

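The knob turned about 61°, and the transformer at (82,215) now sits in the window with no cover over it. I'll release, let the detent settle and rise.

Emit:
servo_tool --commands '[0,0,0,0,0,0,1,0,0,0,0,0,0,1,0,0,0,0,0,0,1,0,0,0,0,0,0,1,0,0,0,0,-2,0,1,0,0,0,0,-4,0,1,0,0,0,0,-4,0,1,0,0,0,0,-3,0,1,0,0,0,3,0,-3.5,1,0,0,0,0,0,-4,1,0,0,0,0,0,-3,1,0,0,0,0,0,0,1]'

```text
t: 6.05
tool_pos: [0.4926, -0.0449, 0.2059]
tool_rot: [-1.328, 0.999, -1.011]
contact_force: [0.4, 0.1, 0.3]
opening: 0.0854
```

```bash
python3 st.py .482 .0145 .2; python3 - <<'E'
from h import *
shot('wrist','w3');im=shot('top','top1')
c=im['frame'][160:310,235:455][:,:,::-1];cv2.imwrite('pics/c2.png',cv2.resize(c,None,fx=3.6,fy=3.6,interpolation=cv2.INTER_CUBIC))
E
```

```text
{'t': np.float64(6.05), 'q': array([-0.2392, -0.2547,  1.9408, -0.0039,  1.4491, -0.5133]), 'tool_pos': array([ 0.4926, -0.0449,  0.2059]), 'contact_force': array([0.4152, 0.0912, 0.3087]), 'wrist_torque': array([ 0.0299, -0.0254, -0.0018]), 'opening': np.float64(0.0854)}
[[ 0.271  0.005  0.963]
 [-0.963 -0.005  0.271]
 [ 0.007 -1.     0.004]] jaw yaw 15.735186802287986
delta cm [-6.    0.56  0.59]
level corr (tool rotvec) [-0.0037 -0.      0.0065]
```

View pics/w3.png

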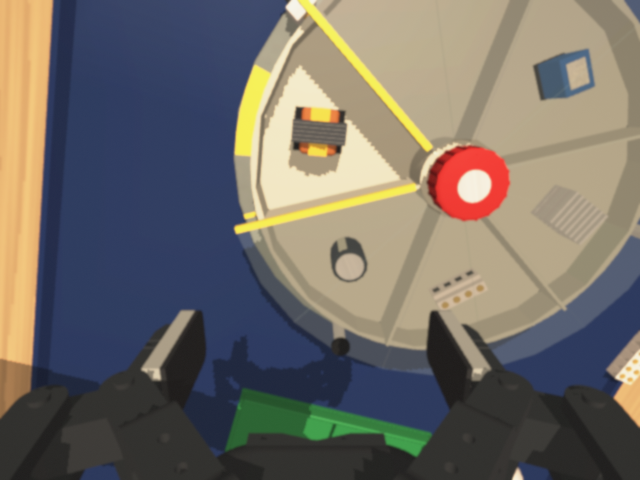

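View pics/c2.png

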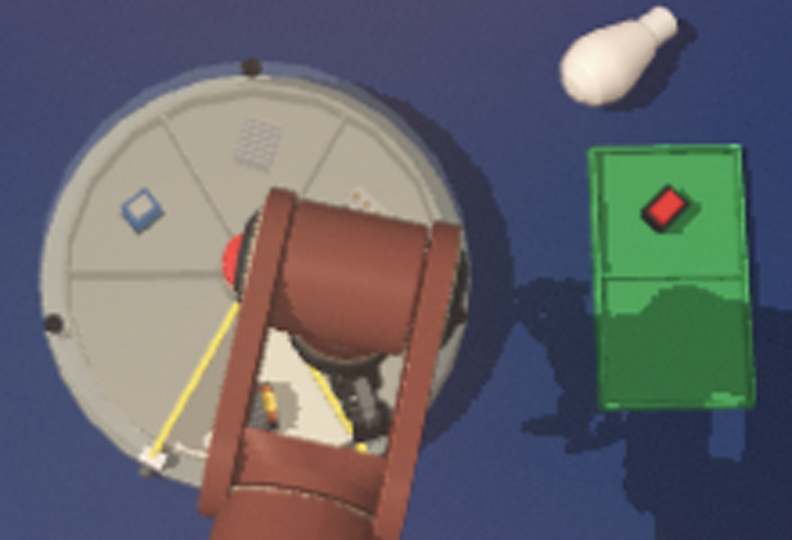

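The carousel has settled: its dividers match the first view, and the transformer is in the window at wrist (319,131). I'll crop in to get its pose.

```bash
python3 - <<'E'
from h import *
im=dict(np.load('pics/w3.npz'))
c=im['frame'][90:180,270:370][:,:,::-1];cv2.imwrite('pics/c3.png',cv2.resize(c,None,fx=6,fy=6,interpolation=cv2.INTER_CUBIC))
E
```

```text
(no output)
```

View pics/c3.png

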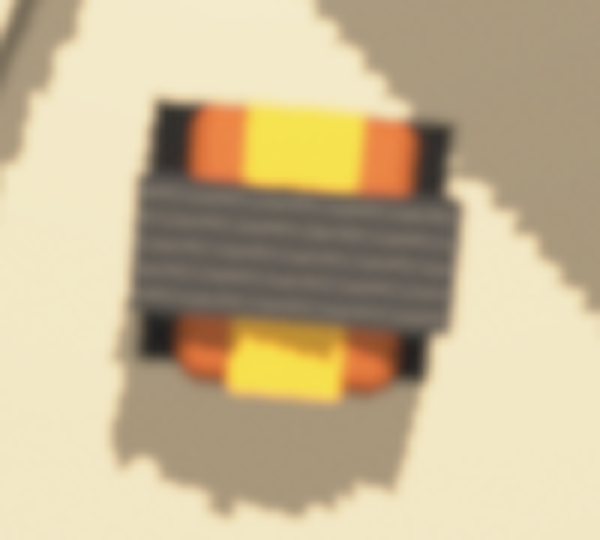

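```bash
python3 - <<'E'
from h import *
im=dict(np.load('pics/w3.npz'))
P=[px(im,270+u/6,90+v/6,.056) for u,v in [(140,175),(460,205),(447,330),(132,300)]]
P=np.array(P);print(P.round(4),P.mean(0).round(4))
e=(P[1]-P[0]+P[2]-P[3])/2;print('len',np.linalg.norm(e),'yaw x',np.degrees(np.arctan2(e[1],e[0])));f=(P[0]-P[3]+P[1]-P[2])/2;print(np.linalg.norm(f),np.degrees(np.arctan2(f[1],f[0])))
print(px(im,319,131), px(im,474,186,.09))
E
python3 st.py
```

```text
[[0.4579 0.0228 0.056 ]
 [0.4962 0.0299 0.056 ]
 [0.499  0.0154 0.056 ]
 [0.4607 0.0083 0.056 ]] [0.4785 0.0191 0.056 ]
len 0.03894141996621792 yaw x 10.546049644291074
0.014792845200505838 100.95841805436844
[0.47810064 0.01986343 0.0561921 ] [0.58817158 0.015402   0.09      ]
{'t': np.float64(6.15), 'q': array([-0.2374, -0.2506,  1.9366, -0.0033,  1.4476, -0.5125]), 'tool_pos': array([ 0.4948, -0.0443,  0.2064]), 'contact_force': array([-0.6557, -0.4234, -0.472 ]), 'wrist_torque': array([0.031 , 0.0111, 0.0376]), 'opening': np.float64(0.0857)}
[[ 0.272  0.007  0.962]
 [-0.962 -0.005  0.272]
 [ 0.007 -1.     0.005]] jaw yaw 15.785358950947627
level corr (tool rotvec) [-0.0054  0.      0.0068]
```

The transformer is at about (0.4785, 0.019), top at 56 mm, with its x axis at 10.7° yaw. The measured sizes, 39 by 15 mm, agree with the ones given. I'll grip across the winding faces at a jaw yaw of 100.7°, with the opening at about 58 mm for divider clearance.

Emit:
servo_tool --commands '[0,-0.148,0,0,0,0,0.68,0,-0.148,0,0,0,0,0.68,0,-0.148,0,0,0,0,0.68,0,-0.148,0,0,0,0,0.68,0,-0.148,0,0,0,0,0.68,0,-0.148,0,0,0,0,0.68,0,-0.148,0,0,0,0,0.68,0,-0.148,0,0,0,0,0.68,0,-0.148,0,0,0,0,0.68,0,-0.148,0,0,0,0,0.68,0,0,0,0,0,0,0.68]'

```text
t: 7.25
tool_pos: [0.5061, -0.0399, 0.2063]
tool_rot: [-1.568, -0.173, 0.159]
contact_force: [-0.1, -0.3, 0.7]
opening: 0.058
```

```bash
python3 st.py .4785 .019 .13
```

```text
{'t': np.float64(7.25), 'q': array([-2.2530e-01, -2.2360e-01,  1.9143e+00, -1.0000e-04,  1.4414e+00,
       -2.0072e+00]), 'tool_pos': array([ 0.5061, -0.0399,  0.2063]), 'contact_force': array([-0.0738, -0.3082,  0.674 ]), 'wrist_torque': array([-0.0009, -0.0514,  0.0144]), 'opening': np.float64(0.058)}
[[ 0.978  0.009 -0.21 ]
 [ 0.21  -0.002  0.978]
 [ 0.009 -1.    -0.004]] jaw yaw 102.09431389668566
delta cm [-1.53  7.59  6.37]
level corr (tool rotvec) [0.0041 0.     0.0086]
```

Emit:
servo_tool --commands '[0,0.024,0.007,-0.8,2,3.2,0.68,0,0,0,-0.7,2.5,3.1,0.68,0,0,0,0,2.5,0,0.68,0,0,0,0,0,0,0.68,0,0,0,0,0,0,0.68]'

```text
t: 7.75
tool_pos: [0.4831, 0.0216, 0.1359]
tool_rot: [-1.571, -0.141, 0.131]
contact_force: [-0.0, -0.4, 0.3]
opening: 0.0581
```

```bash
python3 st.py .4785 .019 .025;python3 - <<'E'
from h import *
im=shot('wrist','w4');print(proj(im,[.4785,.019,.056]))
E
```

```text
{'t': np.float64(7.75), 'q': array([-0.1077, -0.2204,  2.0324, -0.0029,  1.3231, -1.8509]), 'tool_pos': array([0.4831, 0.0216, 0.1359]), 'contact_force': array([-0.0313, -0.4414,  0.308 ]), 'wrist_torque': array([-0.0213, -0.0287, -0.0216]), 'opening': np.float64(0.0581)}
[[ 0.985  0.006 -0.172]
 [ 0.172 -0.004  0.985]
 [ 0.005 -1.    -0.005]] jaw yaw 99.91965645048406
delta cm [-0.56 11.09 -0.13]
level corr (tool rotvec) [0.0045 0.     0.0055]
[312.06955497 239.31833414]
```

View pics/w4.png

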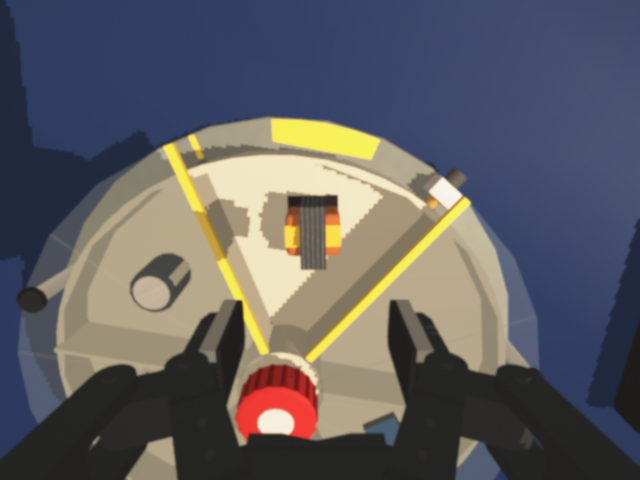

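The projected core-top centre (312,239) falls on the top face of the core, and the clearance to both yellow edges is fine. Next is the descent.

Emit:
servo_tool --commands '[0.003,-0.012,0.003,-0.55,2,-0.15,0.68,0,0,0,0,2,0,0.68,0,0,0,0,1.5,0,0.68,0,0,0,0,0,0,0.68,0,0,0,0,0,0,0.68]'

```text
t: 8.3
tool_pos: [0.4858, 0.0163, 0.0886]
tool_rot: [-1.57, -0.153, 0.127]
contact_force: [-0.2, 0.1, 0.5]
opening: 0.058
```

```bash
python3 st.py .4785 .019 .025;python3 - <<'E'
from h import *
im=shot('wrist','w5');print(proj(im,[.4785,.019,.056]))
E
```

```text
{'t': np.float64(8.3), 'q': array([-1.1920e-01, -1.6260e-01,  2.0681e+00, -8.0000e-04,  1.2190e+00,
       -1.8680e+00]), 'tool_pos': array([0.4858, 0.0163, 0.0886]), 'contact_force': array([-0.2132,  0.0971,  0.468 ]), 'wrist_torque': array([-0.0164, -0.013 , -0.0242]), 'opening': np.float64(0.058)}
[[ 0.984  0.017 -0.177]
 [ 0.177 -0.003  0.984]
 [ 0.016 -1.    -0.006]] jaw yaw 100.20941349526576
delta cm [-0.77  6.34  0.43]
level corr (tool rotvec) [ 0.0057 -0.      0.0161]
[322.3291     266.24039937]
```

View pics/w5.png

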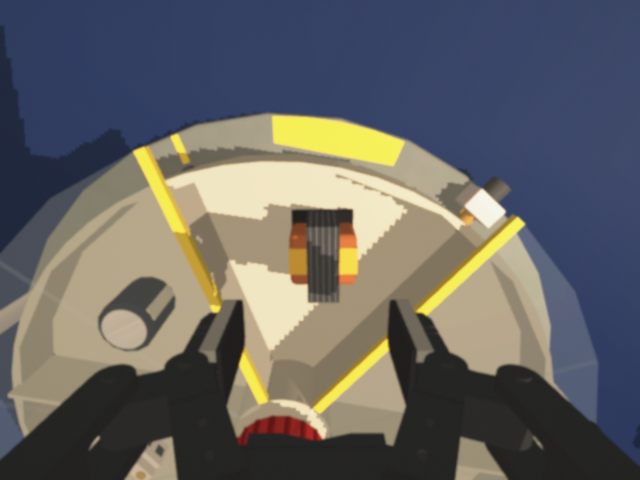

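Emit:
servo_tool --commands '[0.005,0,0.016,-0.75,0,0.43,0.68,0,0,0,0,0,0,0.68,0,0,0,0,0.8,0,0.68,0,0,0,0,0.8,0,0.68,0,0,0,0,0.8,0,0.68,0,0,0,0,0,0,0.68]'

```text
t: 8.95
tool_pos: [0.4792, 0.0192, 0.0662]
tool_rot: [-1.568, -0.143, 0.136]
contact_force: [-0.4, -0.2, -1.2]
opening: 0.0583
```

```bash
python3 st.py .4785 .019 .025;python3 - <<'E'
from h import *
im=shot('wrist','w6');print(proj(im,[.4785,.019,.056]))
E
```

```text
{'t': np.float64(8.95), 'q': array([-1.1490e-01, -1.3800e-01,  2.0880e+00, -7.0000e-04,  1.1866e+00,
       -1.8632e+00]), 'tool_pos': array([0.4792, 0.0192, 0.0662]), 'contact_force': array([-0.4164, -0.2258, -1.1584]), 'wrist_torque': array([-0.0203, -0.0059,  0.0061]), 'opening': np.float64(0.0583)}
[[ 0.984  0.005 -0.177]
 [ 0.177 -0.001  0.984]
 [ 0.005 -1.    -0.002]] jaw yaw 100.18633374996539
delta cm [-0.09  4.12  0.  ]
level corr (tool rotvec) [0.0021 0.     0.0046]
[313.68428878 298.88967034]
```

View pics/w6.png

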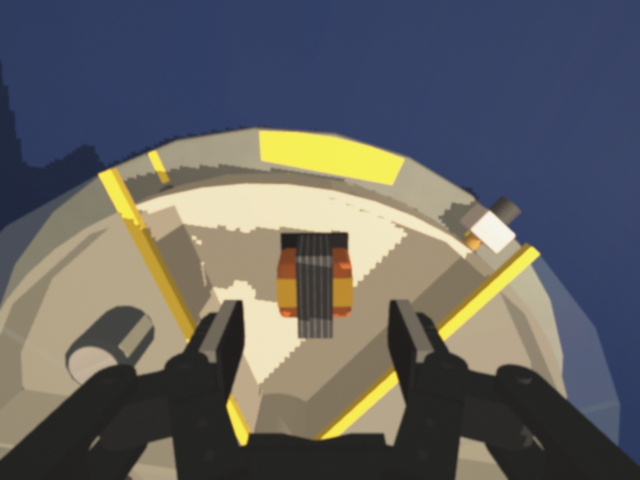

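The core is centred between the fingers at x≈315. I continue down.

Emit:
servo_tool --commands '[0.002,0,0.005,-0.1,0.8,0,0.68,0,0,0.002,-0.1,0.8,0,0.68,0,0,0.002,-0.1,0.8,0,0.68,0,0,0,-0.05,0.8,0,0.68,0,0,0,0,0.5,0,0.68,0,0,0,0,0,0,0.68]'

```text
t: 9.6
tool_pos: [0.4754, 0.0185, 0.0258]
tool_rot: [-1.567, -0.135, 0.144]
contact_force: [0.1, -0.0, 0.3]
opening: 0.0579
```

```bash
python3 st.py .4785 .019 .025;python3 - <<'E'
from h import *
im=shot('wrist','w7')
E
```

```text
{'t': np.float64(9.6), 'q': array([-1.1700e-01, -7.3900e-02,  2.1076e+00, -1.6000e-03,  1.1135e+00,
       -1.8647e+00]), 'tool_pos': array([0.4754, 0.0185, 0.0258]), 'contact_force': array([ 0.1127, -0.0058,  0.2621]), 'wrist_torque': array([ 0.0241, -0.0103, -0.0265]), 'opening': np.float64(0.0579)}
[[ 0.984 -0.006 -0.177]
 [ 0.177 -0.001  0.984]
 [-0.006 -1.     0.   ]] jaw yaw 100.17755184113386
delta cm [ 0.32  0.07 -0.  ]
level corr (tool rotvec) [-0.0003 -0.     -0.0058]
```

View pics/w7.png

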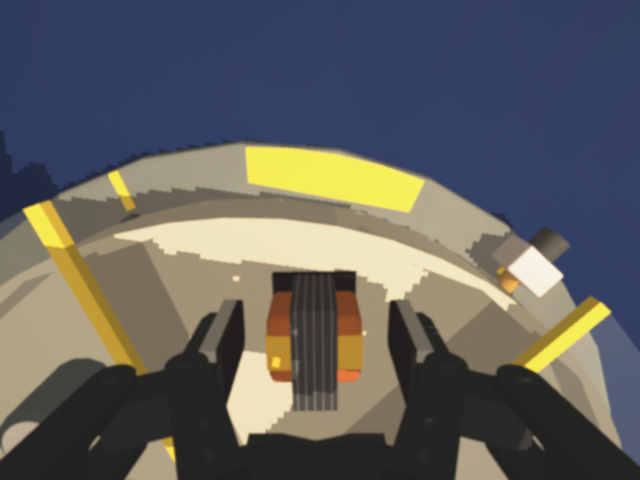

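The fingers are on either side of the winding and clear of the dividers. I'll make a small x correction, level the tool and close.

Emit:
servo_tool --commands '[0,0,-0.004,0.3,0.05,0,0.68,0,0,0,0,0,0,0.3,0,0,0,0,0,0,0.2,0,0,0,0,0,0,0.2,0,0,0,0,0,0,0.2,0,0,0,0,0,0,0.2]' --grip_force 40

```text
t: 10.25
tool_pos: [0.4796, 0.019, 0.0265]
tool_rot: [-1.567, -0.14, 0.139]
contact_force: [0.8, 0.2, 0.2]
opening: 0.0334
```

```bash
python3 st.py .4785 .019 .025;python3 - <<'E'
from h import *
im=shot('wrist','w8')
E
```

```text
{'t': np.float64(10.25), 'q': array([-1.1560e-01, -6.9200e-02,  2.1017e+00, -2.0000e-04,  1.1082e+00,
       -1.8641e+00]), 'tool_pos': array([0.4796, 0.019 , 0.0265]), 'contact_force': array([0.7875, 0.188 , 0.1602]), 'wrist_torque': array([ 0.0306, -0.048 ,  0.0003]), 'opening': np.float64(0.0334)}
[[ 0.984  0.001 -0.177]
 [ 0.177 -0.     0.984]
 [ 0.001 -1.    -0.   ]] jaw yaw 100.18551673365236
delta cm [-0.11  0.15  0.02]
level corr (tool rotvec) [ 0.0004 -0.      0.0009]
```

View pics/w8.png

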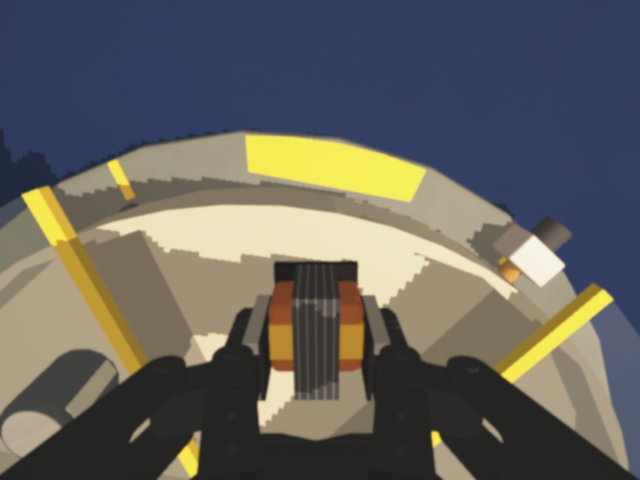

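The part is held at 33.4 mm, with its underside 4.5 mm below the TCP. Lifting now.

Emit:
servo_tool --commands '[0,0,0,0,-0.8,0,0.2,0,0,0,0,-1.2,0,0.2,0,0,0,0,-1.5,0,0.2,0,0,0,0,-2,0,0.2,0,0,0,0,-2,0,0.2,0,0,0,0,-2,0,0.2,0,0,0,0,-2,0,0.2,0,0,0,0,-1,0,0.2,0,0,0,0,0,0,0.2]'

```text
t: 11.2
tool_pos: [0.4783, 0.0192, 0.1615]
tool_rot: [-1.567, -0.141, 0.138]
contact_force: [-0.6, -0.4, -1.6]
opening: 0.0335
```

```bash
python3 - <<'E'
from h import *
im=shot('wrist','w9');im=shot('top','top2')
# tray corners subpixel from initial top picture
im=dict(np.load('pics/top0.npz'))
c=im['frame'][190:285,385:460][:,:,::-1];cv2.imwrite('pics/c4.png',cv2.resize(c,None,fx=6,fy=6,interpolation=cv2.INTER_CUBIC))
E
python3 st.py
```

```text
{'t': np.float64(11.3), 'q': array([-1.1540e-01, -2.5500e-01,  2.0202e+00, -2.0000e-04,  1.3779e+00,
       -1.8641e+00]), 'tool_pos': array([0.4773, 0.0193, 0.1594]), 'contact_force': array([ 0.3593,  0.0204, -2.0024]), 'wrist_torque': array([-0.0221,  0.0069,  0.0484]), 'opening': np.float64(0.0335)}
[[ 0.984 -0.002 -0.177]
 [ 0.177  0.     0.984]
 [-0.002 -1.     0.   ]] jaw yaw 100.18956085637319
level corr (tool rotvec) [-0.0003 -0.     -0.0016]
```

View pics/w9.png

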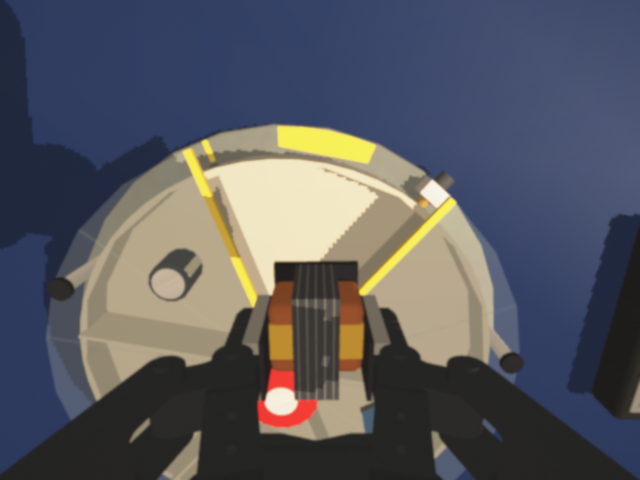

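View pics/c4.png

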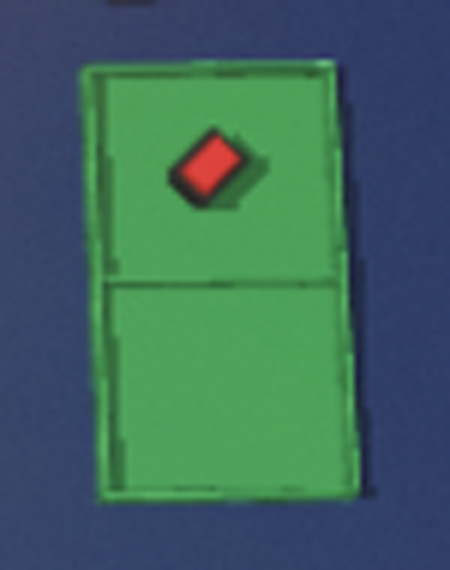

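The part is lifted with the grip unchanged. The near compartment of the tray spans crop y 283–497 and x 100–355, which puts its centre at about pixel (422.6, 255).

```bash
python3 - <<'E'
from h import *
im=dict(np.load('pics/top0.npz'))
P=np.array([px(im,385+u/6,190+v/6,.018) for u,v in [(100,500),(358,495),(345,283),(97,283),(83,66),(336,64)]]);print(P.round(4),P[:4].mean(0).round(4),P[[0,1,4,5]].mean(0).round(4))
E
python3 st.py .526 -.333 .16
```

```text
[[ 0.4713 -0.2664  0.018 ]
 [ 0.4704 -0.3928  0.018 ]
 [ 0.5761 -0.394   0.018 ]
 [ 0.5793 -0.2712  0.018 ]
 [ 0.6903 -0.2705  0.018 ]
 [ 0.6881 -0.3976  0.018 ]] [ 0.5243 -0.3311  0.018 ] [ 0.58   -0.3318  0.018 ]
{'t': np.float64(11.3), 'q': array([-1.1540e-01, -2.5500e-01,  2.0202e+00, -2.0000e-04,  1.3779e+00,
       -1.8641e+00]), 'tool_pos': array([0.4773, 0.0193, 0.1594]), 'contact_force': array([ 0.3593,  0.0204, -2.0024]), 'wrist_torque': array([-0.0221,  0.0069,  0.0484]), 'opening': np.float64(0.0335)}
[[ 0.984 -0.002 -0.177]
 [ 0.177  0.     0.984]
 [-0.002 -1.     0.   ]] jaw yaw 100.18956085637319
delta cm [ -1.44  -0.07 -35.54]
level corr (tool rotvec) [-0.0003 -0.     -0.0016]
```

Emit:
servo_tool --commands '[0,0,0,-0.1,0,-2,0.2,0,0,0,-0.1,0,-3,0.2,0,0,0,-0.1,0,-3,0.2,0,0,0,-0.1,0,-3,0.2,0,0,0,-0.1,0,-3,0.2,0,0,0,-0.2,0,-3,0.2,0,0,0,-0.2,0,-3,0.2,0,0,0,-0.2,0,-3,0.2,0,0,0,-0.2,0,-3,0.2,0,0,0,-0.2,0,-3,0.2,0,0,0,-0.2,0,-3,0.2,0,0,0,0,0,-2,0.2,0,0,0,0,0,-1,0.2,0,0,0,0,0,0,0.2]'

```text
t: 12.7
tool_pos: [0.5116, -0.3349, 0.1292]
tool_rot: [-1.541, -0.113, 0.169]
contact_force: [0.5, -0.6, -2.0]
opening: 0.0331
```

```bash
python3 st.py .5245 -.332 .08;python3 - <<'E'
from h import *
im=shot('wrist','w10');print(proj(im,[.5245,-.332,.004]))
E
```

```text
{'t': np.float64(12.7), 'q': array([-0.6977,  0.1312,  1.705 , -0.008 ,  1.3486, -2.4466]), 'tool_pos': array([ 0.5116, -0.3349,  0.1292]), 'contact_force': array([ 0.4797, -0.6259, -2.0295]), 'wrist_torque': array([ 0.021 , -0.0072,  0.0342]), 'opening': np.float64(0.0331)}
[[ 0.983 -0.038 -0.179]
 [ 0.179  0.022  0.984]
 [-0.034 -0.999  0.028]] jaw yaw 100.28888890027517
delta cm [ 1.49  4.87 -0.09]
level corr (tool rotvec) [-0.0282  0.     -0.0336]
[310.67594311 249.70218005]
```

View pics/w10.png

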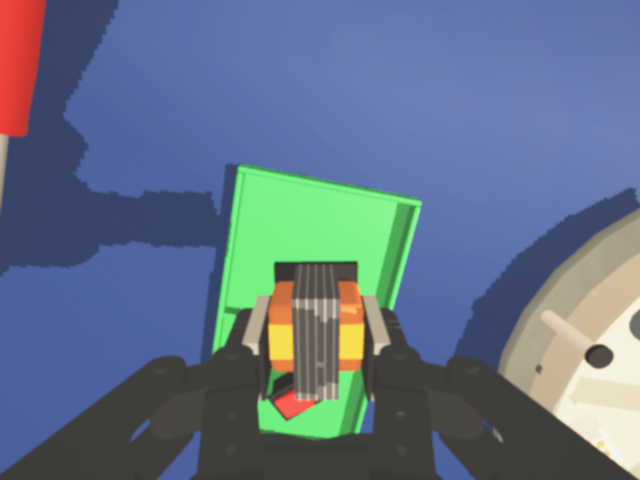

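The tray view is consistent: the compartment centre projects to (311,250), inside the walls. I'll level the tool and descend in stages.

Emit:
servo_tool --commands '[-0.028,0,-0.034,1.4,0,0,0.2,0,0,0,0,0,0,0.2,0,0,0,0,1.5,0,0.2,0,0,0,0,1.5,0,0.2,0,0,0,0,1.5,0,0.2,0,0,0,0,0,0,0.2,0,0,0,0,0,0,0.2]'

```text
t: 13.45
tool_pos: [0.5224, -0.3255, 0.0759]
tool_rot: [-1.558, -0.139, 0.15]
contact_force: [1.0, -1.5, -1.9]
opening: 0.0333
```

```bash
python3 st.py .5245 -.332 .0085
```

```text
{'t': np.float64(13.45), 'q': array([-6.7850e-01,  1.7810e-01,  1.7488e+00,  9.0000e-04,  1.2248e+00,
       -2.4340e+00]), 'tool_pos': array([ 0.5224, -0.3255,  0.0759]), 'contact_force': array([ 0.964 , -1.5418, -1.9172]), 'wrist_torque': array([ 0.0336, -0.026 , -0.0095]), 'opening': np.float64(0.0333)}
[[ 0.983 -0.007 -0.183]
 [ 0.183  0.007  0.983]
 [-0.006 -1.     0.008]] jaw yaw 100.56293053185239
delta cm [ 0.13  6.73 -0.73]
level corr (tool rotvec) [-0.0082 -0.     -0.0059]
```

Emit:
servo_tool --commands '[-0.008,0,-0.006,0.1,0,-0.7,0.2,0,0,0,0,1.5,0,0.2,0,0,0,0,1.5,0,0.2,0,0,0,0,1.2,0,0.2,0,0,0,0,0,0,0.2,0,0,0,0,0,0,0.2]'

```text
t: 14.05
tool_pos: [0.5249, -0.3336, 0.0302]
tool_rot: [-1.567, -0.145, 0.144]
contact_force: [0.5, -0.4, -1.8]
opening: 0.0332
```

```bash
python3 st.py .5245 -.332 .0085;python3 - <<'E'
from h import *
im=shot('wrist','w11')
E
```

```text
{'t': np.float64(14.05), 'q': array([-0.6857,  0.2446,  1.7578,  0.    ,  1.1382, -2.4402]), 'tool_pos': array([ 0.5249, -0.3336,  0.0302]), 'contact_force': array([ 0.488 , -0.3812, -1.8232]), 'wrist_torque': array([ 0.011 ,  0.0353, -0.0201]), 'opening': np.float64(0.0332)}
[[ 0.983  0.001 -0.183]
 [ 0.183 -0.001  0.983]
 [ 0.001 -1.    -0.001]] jaw yaw 100.52484358351927
delta cm [-0.01  2.17  0.16]
level corr (tool rotvec) [0.0008 0.     0.0007]
```

View pics/w11.png

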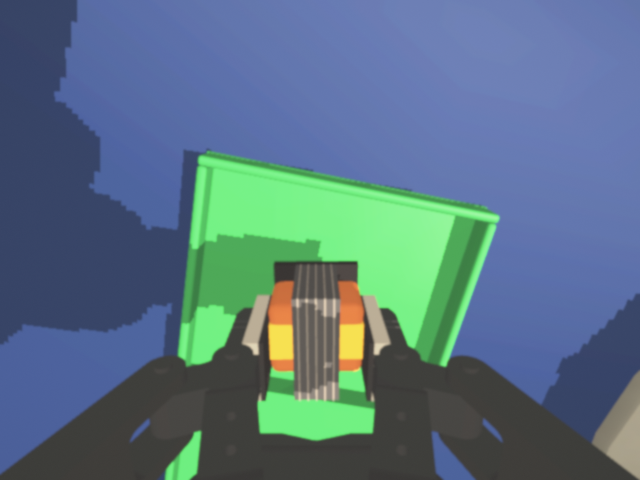

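The part is level and between the walls of the compartment. I'll lower it slowly until it touches, watching the vertical force.

Emit:
servo_tool --commands '[0,0,0,0,0.6,0,0.2,0,0,0,0,0.6,0,0.2,0,0,0,0,0.5,0,0.2,0,0,0,0,0,0,0.2]'

```text
t: 14.5
tool_pos: [0.5255, -0.3339, 0.013]
tool_rot: [-1.568, -0.146, 0.143]
contact_force: [0.4, 0.4, -1.9]
opening: 0.0332
```

Emit:
servo_tool --commands '[0,0,0,0,0.1,0,0.2,0,0,0,0,0.1,0,0.2]'

```text
t: 14.7
tool_pos: [0.5258, -0.334, 0.0111]
tool_rot: [-1.568, -0.146, 0.142]
contact_force: [-0.2, -0.1, -2.9]
opening: 0.033
```

```bash
python3 st.py .5245 -.332 .0085
```

```text
{'t': np.float64(14.7), 'q': array([-6.8540e-01,  2.7210e-01,  1.7619e+00,  1.0000e-04,  1.1042e+00,
       -2.4402e+00]), 'tool_pos': array([ 0.5258, -0.334 ,  0.0111]), 'contact_force': array([-0.2309, -0.0897, -2.8652]), 'wrist_torque': array([0.0413, 0.0005, 0.0133]), 'opening': np.float64(0.033)}
[[ 0.983  0.003 -0.183]
 [ 0.183 -0.002  0.983]
 [ 0.002 -1.    -0.003]] jaw yaw 100.5369486436457
delta cm [-0.09  0.26  0.22]
level corr (tool rotvec) [ 0.0026 -0.      0.0023]
```

Emit:
servo_tool --commands '[0,0,0,0,0.1,0,0.2,0,0,0,0,0.05,0,0.2]'

```text
t: 14.9
tool_pos: [0.526, -0.3342, 0.0098]
tool_rot: [-1.569, -0.147, 0.142]
contact_force: [-0.5, 0.3, -3.3]
opening: 0.0331
```

Emit:
servo_tool --commands '[0,0,0,0,0.1,0,0.2,0,0,0,0,0,0,0.2]'

```text
t: 15.1
tool_pos: [0.526, -0.3342, 0.0088]
tool_rot: [-1.569, -0.147, 0.142]
contact_force: [0.6, 0.9, -2.2]
opening: 0.033
```

Emit:
servo_tool --commands '[0,0,0,0,0.06,0,0.2,0,0,0,0,0,0,0.2]'

```text
t: 15.3
tool_pos: [0.5263, -0.3345, 0.0088]
tool_rot: [-1.569, -0.147, 0.142]
contact_force: [0.1, -0.6, -2.1]
opening: 0.0333
```

Emit:
servo_tool --commands '[0,0,0,0,0.05,0,0.2,0,0,0,0,0,0,0.2]'

```text
t: 15.5
tool_pos: [0.5265, -0.3347, 0.0087]
tool_rot: [-1.57, -0.148, 0.141]
contact_force: [0.7, 1.0, -2.2]
opening: 0.0335
```

Emit:
servo_tool --commands '[0,0,0,-0.1,0.15,0.15,0.2,0,0,0,0,0.05,0,0.2]'

```text
t: 15.7
tool_pos: [0.5267, -0.3347, 0.0087]
tool_rot: [-1.573, -0.15, 0.139]
contact_force: [-1.8, 0.3, 1.3]
opening: 0.033
```

Emit:
servo_tool --commands '[0,0,0,0,0.15,0,0.2]'

```text
t: 15.8
tool_pos: [0.5268, -0.3347, 0.0086]
tool_rot: [-1.572, -0.149, 0.14]
contact_force: [-3.8, 4.1, 12.7]
opening: 0.0334
```

```bash
python3 st.py .5245 -.332 .0085;python3 - <<'E'
from h import *
im=shot('scene','s1')
c=im['frame'][240:400,120:260][:,:,::-1];cv2.imwrite('pics/c5.png',cv2.resize(c,None,fx=3.7,fy=3.7,interpolation=cv2.INTER_CUBIC))
E
```

```text
{'t': np.float64(15.8), 'q': array([-6.8510e-01,  2.7540e-01,  1.7629e+00, -4.0000e-04,  1.0946e+00,
       -2.4398e+00]), 'tool_pos': array([ 0.5268, -0.3347,  0.0086]), 'contact_force': array([-3.8414,  4.0634, 12.6636]), 'wrist_torque': array([0.7738, 0.9954, 0.0336]), 'opening': np.float64(0.0334)}
[[ 0.983  0.007 -0.183]
 [ 0.183 -0.006  0.983]
 [ 0.005 -1.    -0.007]] jaw yaw 100.54726639537796
delta cm [-0.17  0.    0.31]
level corr (tool rotvec) [0.0069 0.     0.0054]
```

View pics/c5.png

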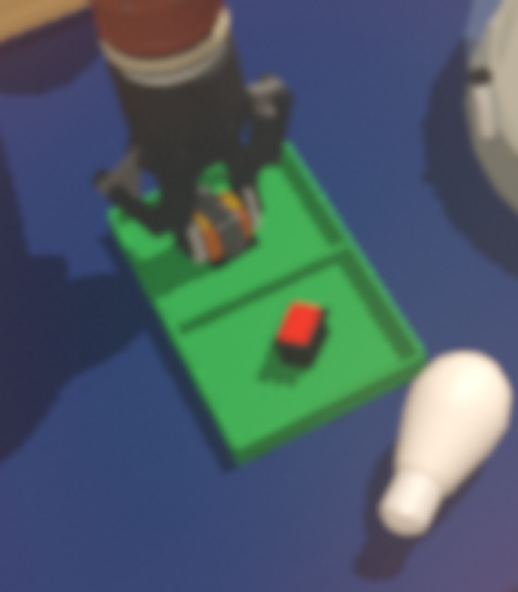

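The part stands on the floor: the upward force is 12.7 N and TCP z is 8.6 mm, as predicted. I'll relax the push, release, and check before rising.

Emit:
servo_tool --commands '[0,0,0,0,0,0,0.2,0,0,0,0,0,0,0.2,0,0,0,0,0,0,0.6,0,0,0,0,0,0,0.75,0,0,0,0,0,0,0.75,0,0,0,0,0,0,0.75]'

```text
t: 16.45
tool_pos: [0.5265, -0.3343, 0.0077]
tool_rot: [-1.572, -0.149, 0.14]
contact_force: [0.4, 0.4, 0.5]
opening: 0.0639
```

```bash
python3 st.py .5245 -.332 .0085;python3 - <<'E'
from h import *
im=shot('wrist','w12')
E
```

```text
{'t': np.float64(16.45), 'q': array([-0.685 ,  0.2759,  1.7639,  0.    ,  1.0938, -2.4398]), 'tool_pos': array([ 0.5265, -0.3343,  0.0077]), 'contact_force': array([0.3738, 0.3707, 0.4788]), 'wrist_torque': array([-0.0235, -0.0007,  0.0026]), 'opening': np.float64(0.0639)}
[[ 0.983  0.006 -0.183]
 [ 0.183 -0.005  0.983]
 [ 0.005 -1.    -0.006]] jaw yaw 100.54437897703197
delta cm [-0.15 -0.08  0.26]
level corr (tool rotvec) [0.0061 0.     0.0052]
```

View pics/w12.png

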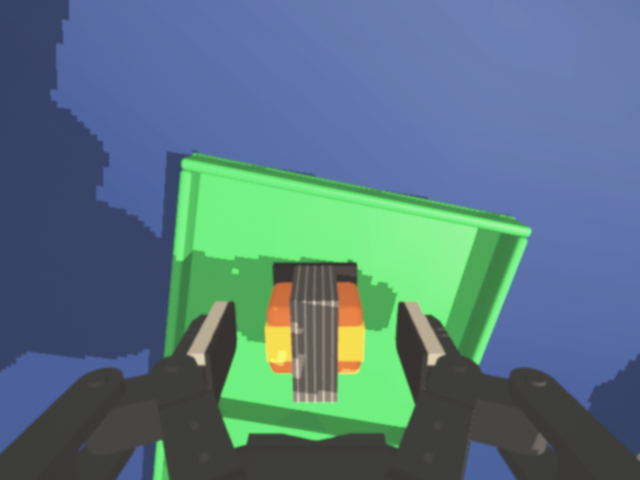

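The part stands free with both fingers clear of it. I'll rise straight up, then retreat towards the robot so that the top camera sees everything.

Emit:
servo_tool --commands '[0,0,0,0,-0.8,0,0.75,0,0,0,0,-1.2,0,0.75,0,0,0,0,-1.5,0,0.75,0,0,0,0,-2,0,0.75,0,0,0,0,-3,0,0.75,0,0,0,0,-4,0,0.75,0,0,0,0,-4,0,0.75,0,0,0,-1.5,-2,-2,0.75,0,0,0,-2,0,-3,0.75,0,0,0,-2,0,-3,0.75,0,0,0,-2,0,-3,0.75,0,0,0,-2,0,-3,0.75,0,0,0,0,0,0,0.75,0,0,0,0,0,0,0.75]'

```text
t: 17.9
tool_pos: [0.4579, -0.4953, 0.2261]
tool_rot: [-1.591, -0.164, 0.131]
contact_force: [0.7, -0.3, -0.1]
opening: 0.0639
```

```bash
python3 st.py; python3 - <<'E'
from h import *
im=shot('top','top3');shot('scene','s2')
c=im['frame'][160:310,235:455][:,:,::-1];cv2.imwrite('pics/c6.png',cv2.resize(c,None,fx=3.6,fy=3.6,interpolation=cv2.INTER_CUBIC))
E
```

```text
{'t': np.float64(17.9), 'q': array([-0.9367,  0.1493,  1.5183,  0.0044,  1.4415, -2.6952]), 'tool_pos': array([ 0.4579, -0.4953,  0.2261]), 'contact_force': array([ 0.7089, -0.3103, -0.1227]), 'wrist_torque': array([-0.0013,  0.0599,  0.0245]), 'opening': np.float64(0.0639)}
[[ 0.982  0.023 -0.186]
 [ 0.186 -0.024  0.982]
 [ 0.018 -0.999 -0.027]] jaw yaw 100.7133266519535
level corr (tool rotvec) [ 0.0274 -0.      0.0179]
```

View pics/c6.png

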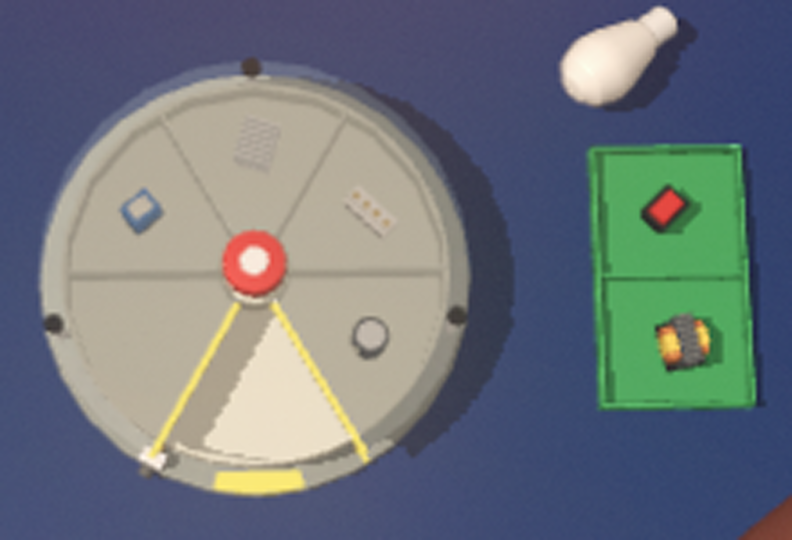

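View pics/s2.png

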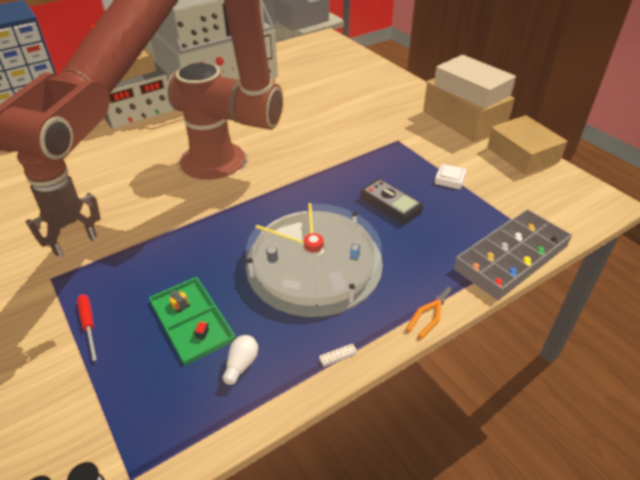

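The transformer stands upright in the near tray compartment at crop (685,342). The rotor dividers line up exactly as in the first picture, the other four parts are in their bins, and the bench is unchanged. The arm is clear, so I'll hand the job in.

```bash
python3 - <<'E'
from station import ticket
print(ticket.finish_job())
E
```

```text
the job is handed in; nothing more can be done
None
```

The transformer now stands upright in the empty compartment of the green tray, and I have handed the job in. `finish_job()` reports no verdict.

- **Carousel:** I turned the red knob about 60° clockwise and released it, and the rotor settled on the next click. In the last top picture its dividers line up with the first one.
- **Transformer:** I gripped it across the winding faces, lifted it through the window and lowered it into the tray. I held it until the upward force reached about 13 N at TCP height 8.6 mm (8.5 mm predicted), then released.
- **Last checks:** The heat sink, capacitor, relay and terminal block are in their bins. The other bench items look unmoved, and the arm was clear with almost no contact force. About 18 s had passed on the clock.

No check failed. The part stands about 2–3 mm off my measured centre of the compartment. My first knob reading from the top camera was about 4 mm off the wrist camera's, so I used the wrist value.

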